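Tip a flush plate out of its case and lay it to a spacer gap

TASK

Take the metal plate out of its pocket in the wooden case: it lies flush, so press down its end beside the thumb notch until it tips up and stays tipped, then grip it. Lay it down flat on the set-up board, without dropping it, in line with the plate already screwed there and with its end squarely up against the spacer bar, so that the gap between the two plates is even. Let go of it, and leave the tools and other things on the bench where they are.

Things in the scene. Friction and masses are not known exactly. Their poses are not given: they have to be found in the camera images.
- plate: The loose plain aluminium plate, 130 long (its x) x 56 wide (its y) x 20 thick (its z), about 0.4 kg. Origin: centre of its underside. It starts flush in a pocket of the case, its -x end at the thumb notch.
- plate_mid (a point): The middle of the loose plate's solid (10 above its underside); axes as the plate's.
- case: Fixed wooden case, 205 (its x, from -105 to +100) x 200 (its y, from -100 to +100), 64 high, origin on its underside. Two equal pockets run along x, 60 wide, from x = -69 to x = +66.5; centre lines y = -48 (holds the plate) and y = +48 (empty, shows the same floor). In each, a ledge 44 high fills the +x part and ends at x = -4; from there to the -x wall is a well, its floor 10 high.
- ledge_edge (a point): The ledge's edge under the plate, 20 below the case top. The plate balances just behind it: a light press (a few N) 45 to 55 from its middle towards -x tips that end into the well. With the pressed spot 24 to 30 below the case top it stays tipped by itself.
- pocket (a point): Centre of the plate's pocket at the level of the case top (64 above the table); axes as the case's. Tipped, the plate slopes about 33 degrees, low end in the well against the pocket's -x wall, middle near its starting place, +x end standing about 35 above the case top: its long sides can be gripped there, 35 to 50 from its middle, tool tilted square to it or upright.
- thumb_notch (a point): On the floor of the notch, 44 wide and 12 deep, cut through the -x end wall of the plate's pocket: it marks the end to press. The other pocket has one too.
- board: Fixed wooden set-up board, 310 (its x) x 150 (its y) x 18 thick, origin at the centre of its underside. Screwed on it: a dark steel spacer bar across it, 12 wide (x = 0 to 12), 90 long, 14 high; and against its +x side a second plate like the loose one (x = 12 to 142, y = -28 to 28). The -x half is free for the loose plate.
- bay (a point): Where plate_mid must finally be: 65 from the spacer's -x face, on the board's centre line, 10 above the board's top. Axes as the board's; x points to the spacer.
- spacer (a point): Middle of the top of the spacer bar's -x face (board x = 0), 14 above the board's top.
- hammer: Bystander, the loose hammer: leave it where it is.
- wrench: Bystander, the loose wrench: leave it where it is.
- offcut: Bystander, the loose wood offcut: leave it where it is.
- tin: Bystander, the loose tin: leave it where it is.
- driver: Bystander, the loose screwdriver: leave it where it is.
- hacksaw: Bystander, the loose hacksaw: leave it where it is.
There are look-alikes about, which are no part of the job. Leave any green or red look-alike of the plate alone.

How it is judged:
By the outcome, as a careful person would: the job done as asked, in the order asked, and still so for the second after the job is handed in, with the robot touching nothing.
It also fails if it takes over 64 s, if anything falls off the work surface, if the arm or the gripper's body presses on something with over 40 N, if the wrist force passes 120 N, or if a joint passes its speed limit or range.

ROBOT

A 6-joint arm with a two-finger parallel gripper is mounted at the origin on the work surface. World frame = base frame: x ahead of the robot, y to its left, z up, the work surface at z = 0. Lengths are in mm, angles in rad, forces in N, time in s.
With the tool pointing down it reaches from about 350 to 775 mm from the base axis. Payload 7.3 kg.
Tool frame: the origin (TCP) lies at the very end of the fingers, on their centre line; the grasp point (between the pads) lies 19 mm behind it (bot.grasp_offset is the distance from the TCP to the grasp point, in mm); z points along the fingers, y is the direction in which the jaws open and shut (so a half turn about z gives the same grasp; the last joint's range is limited). The gripper opens to 92 mm and grips with 3 to 60 N. Pads are 19 mm wide; open, the fingers measure 130 mm over their backs; the gripper's body (75 mm by 190 mm) begins 47 mm behind the grasp point.
Start: joints at [1.072, 0.342, 1.524, -0, 1.275, -0.146], TCP at [181.388, 492.69, 226.741] pointing down, gripper open.
Joint ranges: [-2.53, 2.53], [-0.77, 2.02], [0.04, 2.7], [-1, 4.14], [0.28, 2.66], [-3.11, 3.11]. Speed limits (rad/s): [2.57, 2.57, 3.14, 3.14, 3.14, 3.14].

INTERFACE

Orientations are given as [roll, pitch, yaw] about the fixed x, y, z axes, in that order (R = Rz(yaw) Ry(pitch) Rx(roll)).
In Python, from plant import bot gives the robot as it stands.
- The arm moves only by the tool servo_tool, never from a script. Its arguments are lists of equal length, an entry for each row: "angular": the turn, a rotation vector about the world's x, y, z in degrees, a list of three; "slide": the shift along the world's x, y, z in mm, a list of three; "grip": the opening, from -1 (shut) to 1 (fully open), so that 0 is half open. In form: {"angular": [[ax, ay, az], ...], "slide": [[dx, dy, dz], ...], "grip": [grip, ...]}. A call has 1 to 10 rows; each row is the pose to reach, as a shift and turn from the pose commanded when the call began; what a row does not reach only later rows make up. A row lasts 1/12 s, in which the tool goes at most 41.7 mm and 7.16 degrees, less where a joint would pass 70% of its speed; a pose out of reach is approached as far as the arm can. A call with a gripper value outside its range is refused whole. The fingers move at their own pace and stop on an object; the grip force is fixed at half the most. Time passes only in rows, so rows that repeat a pose let the fingers close. It gives the time, the measured TCP pose, the force and the opening at its end, in the units of the state.
- bot.get_obs(): the state, without advancing time (a new reading comes with each control period).
- bot.capture(name): name is "side" or "top" or "wrist"; returns a dict with "img" (480x640x3 uint8, blue, green, red), "range_z" (480x640 float32, mm along the optical axis (not along the pixel's ray), 0 where there is no reading), "fov_y" (degrees; the focal length in pixels is half the picture's height over the tangent of half this angle, whatever the lens; pixels are square), "cx", "cy" (the principal point, pixels), "R" (3x3) and "t" (3): a world point X has camera coordinates R X + t; the wrist camera has in their place "T_tool_cam" (4x4, takes a point from camera to tool coordinates, whose origin is the TCP and whose axes are the flange's). Camera axes: x right, y down, z forward; pixel columns grow to the right and rows downward; lengths in mm; the calibration is good to about 2 mm. A picture is of the moment at which its call begins: read the wrist's pose just before it.
- bot.close_job(): hands the job in, once; it reports no verdict.
The state is a dict: "time": time; "joint_positions": joint angles; "dq": joint speeds; "tau": joint torques, N m; "tool_pos": TCP position; "tcp_rot": TCP orientation; "contact_force": force on the tool from outside, world axes, zero at the start; "moment": the same for the moment, N m; "grip_width": finger opening in mm.
Only numpy, scipy, OpenCV 4.12 (cv2) and the standard library are available. Lean on these libraries where they do the work, as an engineer would, in place of code of your own. Each camera call takes 0.05 s, during which the arm holds its last target.

## Working session

There is one attempt and no reset: what is moved stays moved. The work goes in short steps, Python scripts to look and compute and a tool call to move; the robot and the scene stay as the last step left them, time stands still between calls to the robot, and variables do not carry over. Pictures are saved under pics/ and viewed, and the job is handed in when it is done.

Besides the shell and the picture viewer there is one more tool, called after "Emit:" by a JSON object that holds its "op" and its "data", one argument or row to a line. servo_tool: Moves the arm, as the interface text tells. Its arguments: {"type":"object","properties":{"angular":{"type":"array","items":{"type":"array","items":{"type":"number"}}},"slide":{"type":"array","items":{"type":"array","items":{"type":"number"}}},"grip":{"type":"array","items":{"type":"number"}}},"required":["angular","slide","grip"]}

```bash
ls; mkdir -p pics; python3 - <<'E'
from plant import bot
import cv2,pickle
o=bot.get_obs();print(o)
for n in ["top","side","wrist"]:
    c=bot.capture(n);cv2.imwrite(f"pics/{n}0.png",c["img"]);pickle.dump(c,open(f"{n}0.pkl","wb"))
    print(n,{k:v for k,v in c.items() if k not in("img","range_z")})
E
```

```text
pics
{'time': 0.0, 'joint_positions': array([ 1.07198499e+00,  3.42719452e-01,  1.52498968e+00, -1.63497791e-05,
        1.27539919e+00, -1.46022597e-01]), 'dq': array([ 0.00017267, -0.00054056,  0.00210212, -0.00046797,  0.00243064,
        0.00131988]), 'tau': array([ 1.43745830e-03, -4.31231368e+01, -2.44228417e+01,  7.18742958e-02,
        5.57643129e-02, -1.11974286e-04]), 'tool_pos': array([181.19962218, 492.31739287, 226.05620121]), 'tcp_rot': array([-3.14009084e+00, -2.05067799e-04,  2.78880853e+00]), 'contact_force': array([-0.28970488, -0.34123839, -0.00243777]), 'moment': array([-0.05415438,  0.02227354, -0.01669007]), 'grip_width': 91.73376403606026}
top {'fov_y': 55.072488705418, 'cx': 325.16576601450805, 'cy': 241.41934893967712, 'R': array([[ 0.02999023, -0.99924402,  0.02473801],
       [-0.99485254, -0.03223677, -0.09606879],
       [ 0.09679364, -0.02172955, -0.99506724]]), 't': array([ -17.1918313 ,  468.42790857, 1346.9442586 ])}
side {'fov_y': 56.331414568006174, 'cx': 314.614390875728, 'cy': 234.84692201123056, 'R': array([[ 0.99366034, -0.11115972, -0.01681219],
       [-0.08076549, -0.60179364, -0.79455733],
       [ 0.07820531,  0.79087795, -0.60695634]]), 't': array([-484.08962676,  106.93853534, 1254.51879032])}
wrist {'fov_y': 61.41714348785486, 'cx': 326.54163203609966, 'cy': 237.84836005673554, 'T_tool_cam': array([[-9.35809705e-06, -9.65141120e-01, -2.61730050e-01,
         6.94404184e+01],
       [ 9.99999716e-01, -2.06340284e-04,  7.25134152e-04,
        -8.78216862e-01],
       [-7.53862240e-04, -2.61729969e-01,  9.65140847e-01,
        -1.57824232e+02],
       [ 0.00000000e+00,  0.00000000e+00,  0.00000000e+00,
         1.00000000e+00]])}
```

View pics/top0.png

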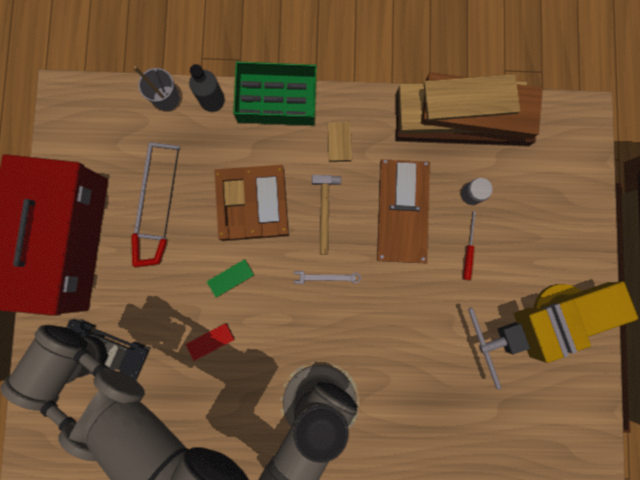

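View pics/side0.png

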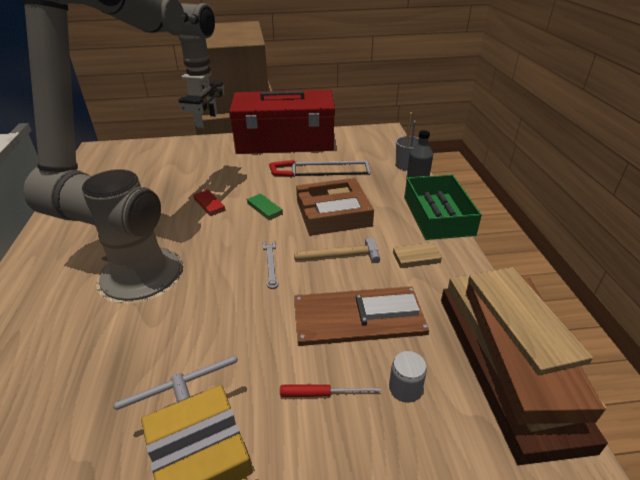

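View pics/wrist0.png

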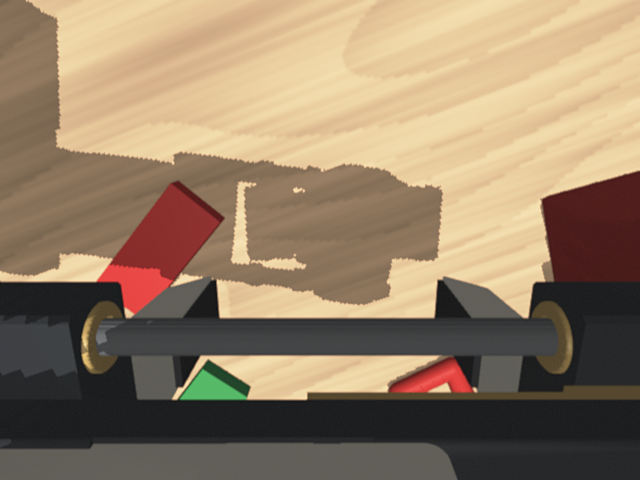

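```bash
cat > h.py <<'E'
import numpy as np,cv2,pickle
from scipy.spatial.transform import Rotation as Ro
def f(c): return 240/np.tan(np.radians(c["fov_y"]/2))
def cam2w(c):
    if "R" in c: return c["R"].T, -c["R"].T@c["t"]
    o=c["obs"];Rt=Ro.from_euler("xyz",o["tcp_rot"]).as_matrix();T=c["T_tool_cam"]
    return Rt@T[:3,:3], Rt@T[:3,3]+np.array(o["tool_pos"])
def ray(c,u,v,z):
    "intersect pixel ray with plane world z"
    A,p=cam2w(c);d=A@np.array([(u-c["cx"])/f(c),(v-c["cy"])/f(c),1]);return p+d*(z-p[2])/d[2]
def cloud(c):
    A,p=cam2w(c);v,u=np.mgrid[:480,:640];Z=c["range_z"]
    P=np.stack([(u-c["cx"])/f(c)*Z,(v-c["cy"])/f(c)*Z,Z],-1)
    W=P@A.T+p;W[Z==0]=np.nan;return W
def proj(c,X):
    A,p=cam2w(c);q=(np.atleast_2d(X)-p)@A;return np.c_[q[:,0]/q[:,2]*f(c)+c["cx"],q[:,1]/q[:,2]*f(c)+c["cy"]]
def crop(c,x0,y0,x1,y1,k,name):
    cv2.imwrite(name,cv2.resize(c["img"][y0:y1,x0:x1],None,fx=k,fy=k,interpolation=cv2.INTER_CUBIC))
def snap(n,tag):
    from plant import bot
    o=bot.get_obs();c=bot.capture(n);c["obs"]=o;pickle.dump(c,open(f"{tag}.pkl","wb"));cv2.imwrite(f"pics/{tag}.png",c["img"]);return c
E
python3 - <<'E'
from h import *
c=pickle.load(open("top0.pkl","rb"))
crop(c,205,150,305,250,6,"pics/c1.png");crop(c,365,150,445,275,4.8,"pics/c2.png")
W=cloud(c)
for u,v in [(268,200),(235,192),(235,220),(222,180),(405,180),(405,240),(325,220),(405,208)]: print(u,v,W[v,u].round(1))
E
```

```text
268 200 [581.5 168.7  55.9]
235 192 [602.9 266.6  50.6]
235 220 [525.5 269.3  12.3]
222 180 [633.5 302.8  67.4]
405 180 [ 659.4 -235.4   39.2]
405 240 [ 480.9 -241.4   20.9]
325 220 [532.3  -0.   28. ]
405 208 [ 575.8 -237.9   32.3]
```

View pics/c1.png

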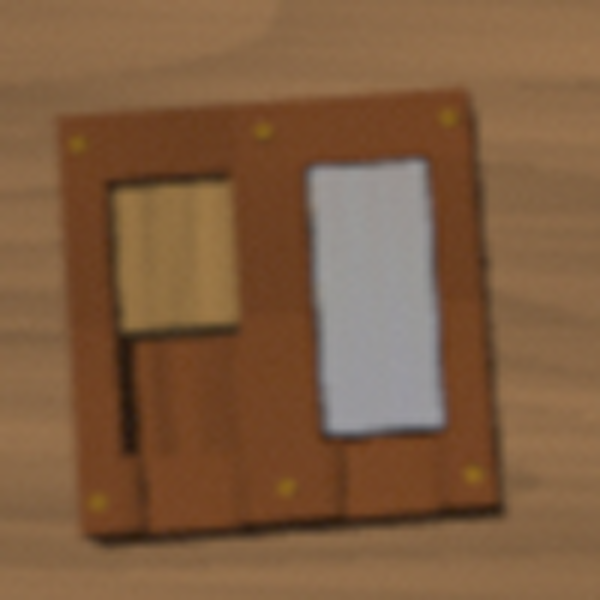

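View pics/c2.png

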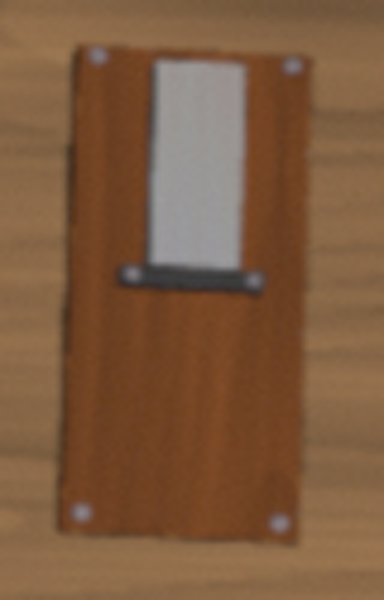

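```bash
python3 - <<'E'
from h import *
c=pickle.load(open("top0.pkl","rb"))
def pts(L,x0,y0,k,z): return np.array([ray(c,x0+(x+.5)/k-.5,y0+(y+.5)/k-.5,z) for x,y in L])
def rep(n,P):
    print(n,P[:,:2].round(1).tolist(),"mean",P.mean(0).round(1),"len",[round(np.linalg.norm(P[i]-P[(i+1)%4]),1) for i in range(4)])
    for a,b in((3,0),(2,1)): d=P[b]-P[a];print("  yaw",np.degrees(np.arctan2(d[1],d[0])).round(2))
rep("plate",pts([(307,168),(427,160),(445,428),(324,436)],205,150,6,64))
rep("case",pts([(58,118),(467,90),(498,508),(82,532)],205,150,6,64))
rep("board",pts([(78,45),(311,57),(298,542),(59,531)],365,150,4.8,18))
rep("fixplate",pts([(155,60),(245,64),(240,268),(148,264)],365,150,4.8,38))
rep("spacer",pts([(120,265),(265,274),(264,293),(119,284)],365,150,4.8,32))
E
```

```text
plate [[644.9, 206.1], [651.0, 148.2], [519.9, 134.3], [514.1, 192.2]] mean [582.5 170.2  64. ] len [np.float64(58.3), np.float64(131.8), np.float64(58.2), np.float64(131.6)]
  yaw 6.1
  yaw 6.07
case [[665.3, 327.6], [686.4, 130.2], [482.0, 107.3], [463.9, 305.5]] mean [574.4 217.6  64. ] len [np.float64(198.6), np.float64(205.7), np.float64(199.0), np.float64(202.6)]
  yaw 6.27
  yaw 6.37
board [[727.0, -164.8], [724.7, -313.6], [415.7, -308.0], [417.9, -158.6]] mean [ 571.3 -236.2   18. ] len [np.float64(148.8), np.float64(309.1), np.float64(149.4), np.float64(309.2)]
  yaw -1.14
  yaw -1.04
fixplate [[713.5, -210.5], [713.0, -267.1], [583.5, -265.4], [584.1, -208.1]] mean [ 648.5 -237.8   38. ] len [np.float64(56.6), np.float64(129.5), np.float64(57.3), np.float64(129.4)]
  yaw -1.07
  yaw -0.75
spacer [[583.9, -191.6], [581.4, -282.4], [569.4, -281.9], [572.0, -191.2]] mean [ 576.7 -236.8   32. ] len [np.float64(90.8), np.float64(12.0), np.float64(90.7), np.float64(12.0)]
  yaw -2.04
  yaw -2.41
```

Emit:
{"op": "servo_tool", "data": {
  "angular": [
    [0, 0, 26.4],
    [0, 0, 26.4],
    [0, 0, 26.4],
    [0, 0, 26.4],
    [0, 0, 26.4],
    [0, 0, 26.4],
    [0, 0, 26.4],
    [0, 0, 26.4],
    [0, 0, 26.4],
    [0, 0, 26.4]
  ],
  "slide": [
    [419, -313, 0],
    [419, -313, 0],
    [419, -313, 0],
    [419, -313, 0],
    [419, -313, 0],
    [419, -313, 0],
    [419, -313, 0],
    [419, -313, 0],
    [419, -313, 0],
    [419, -313, 0]
  ],
  "grip": [-1, -1, -1, -1, -1, -1, -1, -1, -1, -1]
}}

```text
time: 0.98
tool_pos: [501.2, 253.3, 226.6]
tcp_rot: [3.141, -0.0, -3.034]
contact_force: [0.2, 1.7, -0.7]
grip_width: 30.0
```

Emit:
{"op": "servo_tool", "data": {
  "angular": [
    [0, 0, 0],
    [0, 0, 0],
    [0, 0, 0],
    [0, 0, 0],
    [0, 0, 0]
  ],
  "slide": [
    [90, -67, 0],
    [90, -67, 0],
    [90, -67, 0],
    [90, -67, 0],
    [90, -67, 0]
  ],
  "grip": [-1, -1, -1, -1, -1]
}}

```text
time: 1.4
tool_pos: [590.5, 186.7, 225.6]
tcp_rot: [3.141, -0.002, -3.036]
contact_force: [-0.4, 0.1, 0.1]
grip_width: 1.0
```

```bash
python3 - <<'E'
from h import *
c=snap("wrist","w1");o=c["obs"];print(o["tool_pos"],o["tcp_rot"],o["grip_width"],o["dq"])
E
```

```text
[590.50209122 186.65524026 225.59899104] [ 3.14145703e+00 -1.79793296e-03 -3.03640966e+00] 1.0334802515857504 [ 0.04769918 -0.03133089  0.03329532  0.00983764  0.00243952  0.00798889]
```

View pics/w1.png

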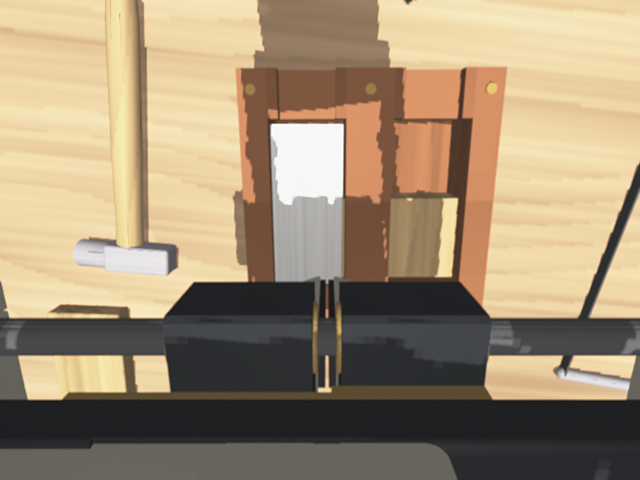

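```bash
python3 - <<'E'
from h import *
c=pickle.load(open("w1.pkl","rb"))
crop(c,225,60,425,260,3.5,"pics/c3.png")
for u,v in [(271,123),(344,121),(274,280),(344,280),(237,68),(506,67)]: print(ray(c,u,v,64).round(1))
E
```

```text
[521.5 135.9  64. ]
[514.2 191.   64. ]
[648.3 147.3  64. ]
[642.1 206.   64. ]
[485.2 108.4  64. ]
[463.8 305.1  64. ]
```

View pics/c3.png

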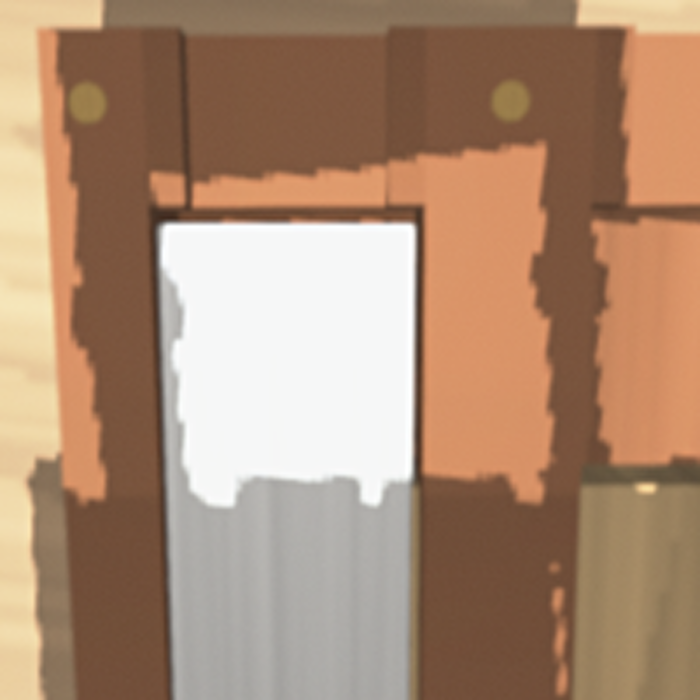

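Emit:
{"op": "servo_tool", "data": {
  "angular": [
    [0, 0, 0],
    [0, 0, 0],
    [0, 0, 0],
    [0, 0, 0],
    [0, 0, 0],
    [0, 0, 0],
    [0, 0, 0]
  ],
  "slide": [
    [-31, -11, -38],
    [-62, -22, -75],
    [-62, -22, -110],
    [-62, -22, -145],
    [-62, -22, -150],
    [-62, -22, -150],
    [-62, -22, -150]
  ],
  "grip": [-1, -1, -1, -1, -1, -1, -1]
}}

```text
time: 2.03
tool_pos: [528.9, 167.0, 78.5]
tcp_rot: [3.141, 0.002, -3.032]
contact_force: [0.3, 0.4, 0.4]
grip_width: 0.5
```

Emit:
{"op": "servo_tool", "data": {
  "angular": [
    [0, 0, 0],
    [0, 0, 0]
  ],
  "slide": [
    [0, 0, -4],
    [0, 0, -4]
  ],
  "grip": [-1, -1]
}}

```text
time: 2.2
tool_pos: [529.3, 166.5, 74.5]
tcp_rot: [3.141, 0.004, -3.033]
contact_force: [-0.4, 0.2, -0.1]
grip_width: 0.8
```

Emit:
{"op": "servo_tool", "data": {
  "angular": [
    [0, 0, 0],
    [0, 0, 0],
    [0, 0, 0],
    [0, 0, 0],
    [0, 0, 0],
    [0, 0, 0]
  ],
  "slide": [
    [0, -2, -5],
    [-0.5, -2, -9],
    [-0.5, -2, -13],
    [-0.5, -2, -17],
    [-0.5, -2, -20],
    [-0.5, -2, -23]
  ],
  "grip": [-1, -1, -1, -1, -1, -1]
}}

```text
time: 2.7
tool_pos: [527.4, 163.9, 49.2]
tcp_rot: [3.141, -0.0, -3.034]
contact_force: [0.1, -0.2, -0.2]
grip_width: 0.6
```

Emit:
{"op": "servo_tool", "data": {
  "angular": [
    [0, 0, 0],
    [0, 0, 0],
    [0, 0, 0],
    [0, 0, 0],
    [0, 0, 0]
  ],
  "slide": [
    [0, 0, -3],
    [0, 0, -6],
    [0, 0, -9],
    [0, 0, -11],
    [0, 0, -11]
  ],
  "grip": [-1, -1, -1, -1, -1]
}}

```text
time: 3.12
tool_pos: [527.7, 164.0, 39.8]
tcp_rot: [3.142, 0.001, -3.033]
contact_force: [-3.3, 0.1, 10.9]
grip_width: 0.1
```

```bash
python3 - <<'E'
from h import *
c=snap("side","s1");print(c["obs"]["tool_pos"],c["obs"]["contact_force"])
crop(c,270,150,410,255,5.5,"pics/c4.png")
E
```

```text
[527.72214991 164.0426107   39.75063898] [-3.31896218  0.08315267 10.94675106]
```

View pics/c4.png

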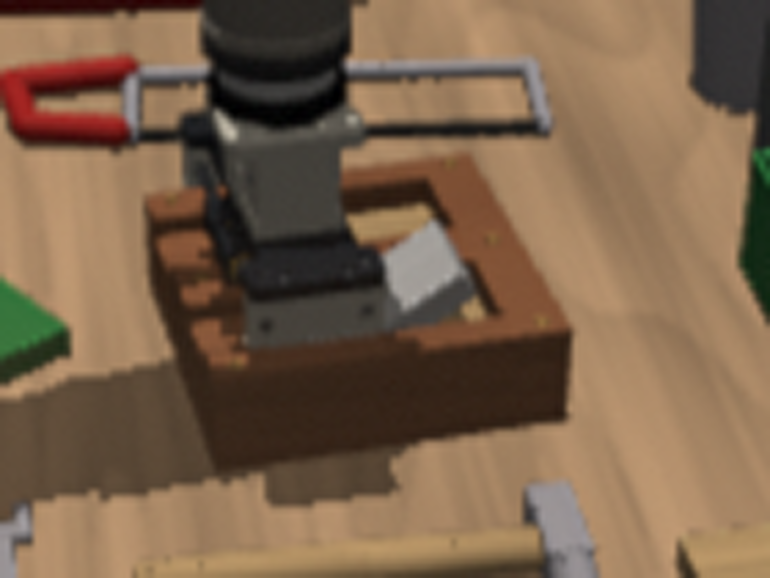

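Emit:
{"op": "servo_tool", "data": {
  "angular": [
    [0, 0, 0],
    [0, 0, 0],
    [0, 0, 0]
  ],
  "slide": [
    [0, 0, -1],
    [0, 0, -2],
    [0, 0, -2]
  ],
  "grip": [-1, -1, -1]
}}

```text
time: 3.42
tool_pos: [528.0, 164.1, 39.3]
tcp_rot: [3.142, 0.002, -3.033]
contact_force: [-8.3, -0.8, 22.0]
grip_width: 0.4
```

Emit:
{"op": "servo_tool", "data": {
  "angular": [
    [0, 0, 0],
    [0, 0, 0],
    [0, 0, 0],
    [0, 0, 0],
    [0, 0, 0],
    [0, 0, 0],
    [0, 0, 0],
    [0, 0, 0]
  ],
  "slide": [
    [0, 0, 3],
    [0, 0, 8],
    [0, 0, 16],
    [0, 0, 35],
    [0, 0, 70],
    [0, 0, 110],
    [5, 0, 150],
    [30, 10, 180]
  ],
  "grip": [-1, -1, -1, -1, -1, 1, 1, 1]
}}

```text
time: 4.08
tool_pos: [555.9, 173.3, 221.0]
tcp_rot: [-3.141, 0.001, -3.034]
contact_force: [2.1, 0.6, 0.3]
grip_width: 15.7
```

```bash
python3 - <<'E'
from h import *
c=snap("side","s2");print(c["obs"]["tool_pos"],c["obs"]["tcp_rot"],c["obs"]["grip_width"])
crop(c,270,150,410,255,5.5,"pics/c5.png")
c=snap("wrist","w2")
E
```

```text
[555.88702003 173.2821436  220.96283455] [-3.14134765e+00  9.55596814e-04 -3.03392874e+00] 15.66236172904597
```

View pics/c5.png

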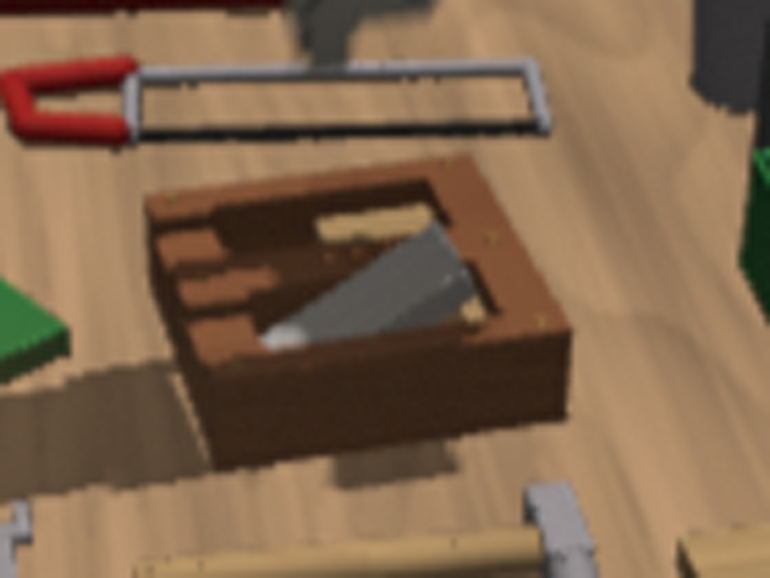

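View pics/w2.png

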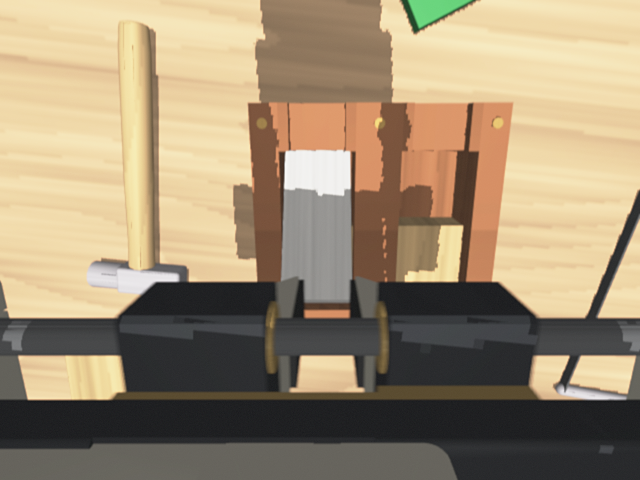

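```bash
python3 - <<'E'
from h import *
c=pickle.load(open("w2.pkl","rb"));W=cloud(c)
P=W[160:285,295:342].reshape(-1,3)
m=P.mean(0)
for _ in range(3):
    m=P.mean(0);n=np.linalg.svd(P-m,full_matrices=0)[2][2];r=(P-m)@n;P=P[abs(r)<3]
n*=np.sign(n[2]);print(m,n,r.std(),len(P),"slope",np.degrees(np.arccos(n[2])),"az",np.degrees(np.arctan2(-n[1],-n[0])))
# edge extraction: ray to plane
A,p=cam2w(c)
def pl(u,v):
    d=A@np.array([(u-c["cx"])/f(c),(v-c["cy"])/f(c),1]);return p+d*((m-p)@n)/(d@n)
for q in [(285,151),(351,151),(283,200),(352,200),(281,260),(352,260),(304,303),(350,303)]: print(q,pl(*q).round(1),W[q[1],q[0]].round(1))
crop(c,270,140,370,320,3.2,"pics/c6.png")
E
```

```text
Traceback (most recent call last):
numpy.linalg.LinAlgError: SVD did not converge
```

```bash
cat > pf.py <<'E'
from h import *
c=pickle.load(open("w2.pkl","rb"));W=cloud(c)
P=W[160:285,295:342].reshape(-1,3);P=P[~np.isnan(P).any(1)];print(len(P))
for _ in range(4):
    m=P.mean(0);n=np.linalg.svd(P-m,full_matrices=0)[2][2];r=(P-m)@n;P=P[abs(r)<4]
n*=np.sign(n[2]);print(m,n,r.std(),len(P),"slope",np.degrees(np.arccos(n[2])),"az",np.degrees(np.arctan2(-n[1],-n[0])))
A,p=cam2w(c)
def pl(u,v):
    d=A@np.array([(u-c["cx"])/f(c),(v-c["cy"])/f(c),1]);return p+d*((m-p)@n)/(d@n)
for q in [(285,151),(351,151),(283,200),(352,200),(281,260),(352,260),(304,303),(350,303)]: print(q,pl(*q).round(1),W[q[1],q[0]].round(1))
crop(c,270,140,370,320,3.2,"pics/c6.png")
E
python3 pf.py
```

```text
5849
[572.3246591  169.23044989  62.55178009] [-0.53377855 -0.02681974  0.84519889] 0.6719253366204277 1226 slope 32.30674845542911 az 2.8764113100454622
(285, 151) [521.4 134.6  29.3] [521.5 134.5  27.9]
(351, 151) [515.4 191.2  27.3] [516.6 192.5   9.1]
(283, 200) [559.3 138.3  53.4] [562.1 137.1  39.4]
(352, 200) [553.5 195.3  51.5] [556.8 196.9  33.6]
(281, 260) [602.2 142.8  80.6] [608.2 141.5  63.9]
(352, 260) [596.7 199.   78.9] [607.9 202.5  46.2]
(304, 303) [629.  164.5  98.2] [651.1 164.1  51.9]
(350, 303) [625.7 199.9  97.2] [565.  184.8 227.8]
```

View pics/c6.png

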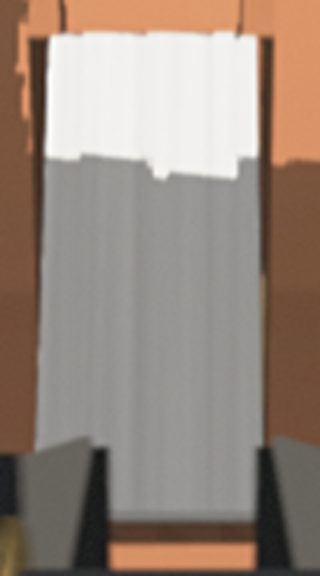

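Emit:
{"op": "servo_tool", "data": {
  "angular": [
    [0.7, -6.5, 0],
    [1.4, -13, 0],
    [2, -19.5, 0],
    [2.7, -26, 0],
    [3.4, -32.2, 0],
    [3.4, -32.2, 0],
    [3.4, -32.2, 0],
    [3.4, -32.2, 0]
  ],
  "slide": [
    [3, -1, -12],
    [6, -3, -25],
    [9, -5, -40],
    [9, -5, -55],
    [9, -5, -65],
    [9, -5, -65],
    [9, -5, -65],
    [9, -5, -65]
  ],
  "grip": [1, 1, 1, 1, 1, 1, 1, 1]
}}

```text
time: 4.85
tool_pos: [565.8, 168.9, 151.3]
tcp_rot: [-3.14, 0.563, -3.033]
contact_force: [0.2, -0.4, 0.3]
grip_width: 77.3
```

```bash
python3 - <<'E'
from h import *
from plant import bot
o=bot.get_obs();print(o["tool_pos"],Ro.from_euler("xyz",o["tcp_rot"]).as_matrix().round(3),o["dq"].round(3),o["joint_positions"].round(2))
E
```

```text
[565.84261178 168.89290716 151.29987103] [[-0.841 -0.108  0.53 ]
 [-0.092  0.994  0.056]
 [-0.533 -0.002 -0.846]] [-0.004 -0.002 -0.069  0.006  0.016 -0.007] [ 0.18  0.32  1.96 -0.14  0.3  -1.37]
```

Emit:
{"op": "servo_tool", "data": {
  "angular": [
    [-0.7, 6.2, 0],
    [-1.3, 12.3, 0],
    [-1.3, 12.3, 0],
    [-1.3, 12.3, 0],
    [-1.3, 12.3, 0]
  ],
  "slide": [
    [14, 1, -8],
    [28, 2, -25],
    [28, 2, -25],
    [28, 2, -25],
    [28, 2, -25]
  ],
  "grip": [1, 1, 1, 1, 1]
}}

```text
time: 5.27
tool_pos: [594.8, 171.0, 126.9]
tcp_rot: [-3.141, 0.35, -3.034]
contact_force: [-0.4, -0.9, 0.5]
grip_width: 91.5
```

```bash
python3 - <<'E'
from h import *
c=snap("wrist","w3")
o=c["obs"];print(o["tool_pos"],Ro.from_euler("xyz",o["tcp_rot"]).as_matrix().round(3),o["dq"].round(3),o["joint_positions"].round(2),o["grip_width"])
E
```

```text
[594.78126515 170.96359973 126.93475172] [[-0.934 -0.107  0.341]
 [-0.101  0.994  0.036]
 [-0.343 -0.001 -0.939]] [ 0.003 -0.03   0.037 -0.003 -0.008  0.001] [ 0.17  0.45  1.72 -0.04  0.62 -1.49] 91.48499945607385
```

View pics/w3.png

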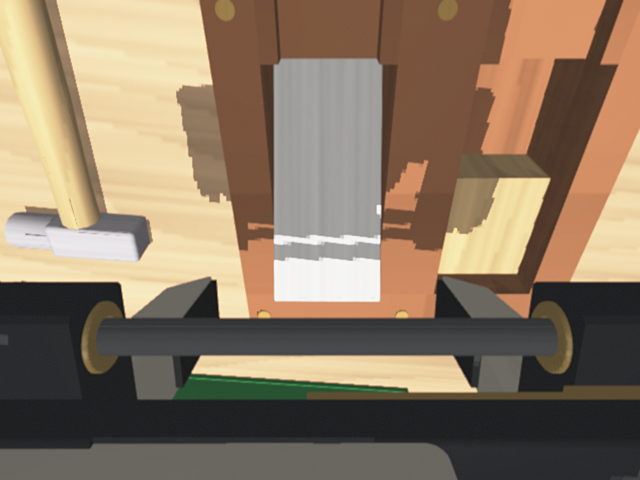

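Emit:
{"op": "servo_tool", "data": {
  "angular": [
    [0, 0, 0],
    [0, 0, 0],
    [0, 0, 0],
    [0, 0, 0],
    [0, 0, 0],
    [0, 0, 0]
  ],
  "slide": [
    [5, 0.5, -15],
    [10, 1, -30],
    [15, 1.5, -44],
    [18, 2, -52],
    [19, 2, -56.5],
    [19, 2, -56.5]
  ],
  "grip": [1, 1, 1, 1, 1, 1]
}}

```text
time: 5.82
tool_pos: [612.8, 173.0, 69.9]
tcp_rot: [-3.141, 0.348, -3.033]
contact_force: [-0.1, -0.5, 0.5]
grip_width: 91.7
```

```bash
python3 - <<'E'
from h import *
c=snap("side","s3");o=c["obs"];print(o["tool_pos"],o["contact_force"],o["joint_positions"].round(2))
crop(c,270,150,410,255,5.5,"pics/c7.png")
E
```

```text
[612.83079157 172.95102873  69.89247431] [-0.06652533 -0.51438021  0.49475315] [ 0.17  0.56  1.73 -0.04  0.51 -1.48]
```

View pics/c7.png

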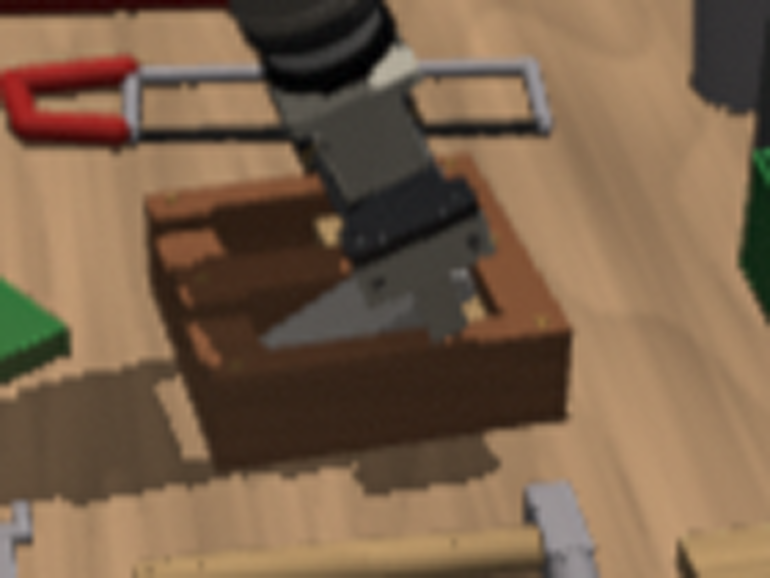

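Positioned; close.

Emit:
{"op": "servo_tool", "data": {
  "angular": [
    [0, 0, 0],
    [0, 0, 0],
    [0, 0, 0],
    [0, 0, 0],
    [0, 0, 0],
    [0, 0, 0],
    [0, 0, 0]
  ],
  "slide": [
    [0, 0, 0],
    [0, 0, 0],
    [0, 0, 0],
    [0, 0, 0],
    [0, 0, 0],
    [0, 0, 0],
    [0, 0, 0]
  ],
  "grip": [-1, -1, -1, -1, -1, -1, -1]
}}

```text
time: 6.45
tool_pos: [613.5, 173.0, 70.3]
tcp_rot: [-3.141, 0.349, -3.033]
contact_force: [-0.3, 0.3, 0.5]
grip_width: 55.6
```

Emit:
{"op": "servo_tool", "data": {
  "angular": [
    [0, 0, 0],
    [0, 0, 0],
    [0, 0, 0],
    [0, 0, 0],
    [0, 0, 0],
    [0, 0, 0],
    [0, 0, 0],
    [0, 0, 0],
    [0, 0, 0],
    [0, 0, 0]
  ],
  "slide": [
    [2, 0, 3],
    [3, 0, 8],
    [4, 0, 16],
    [4, 0, 28],
    [4, 0, 42],
    [4, 0, 58],
    [4, 0, 75],
    [4, 0, 90],
    [4, 0, 100],
    [4, 0, 100]
  ],
  "grip": [-1, -1, -1, -1, -1, -1, -1, -1, -1, -1]
}}

```text
time: 7.28
tool_pos: [618.7, 173.2, 173.3]
tcp_rot: [-3.141, 0.354, -3.033]
contact_force: [0.7, 0.4, -3.5]
grip_width: 55.6
```

```bash
python3 - <<'E'
from h import *
c=snap("side","s4");o=c["obs"];print(o["tool_pos"],o["contact_force"],o["moment"],o["grip_width"])
crop(c,270,110,410,255,4,"pics/c8.png")
c=snap("wrist","w4")
E
```

```text
[618.73834141 173.21410301 173.32954397] [ 0.6973115   0.44830056 -3.4860608 ] [ 0.00216109  0.26597792 -0.05464782] 55.64831576551682
```

View pics/c8.png

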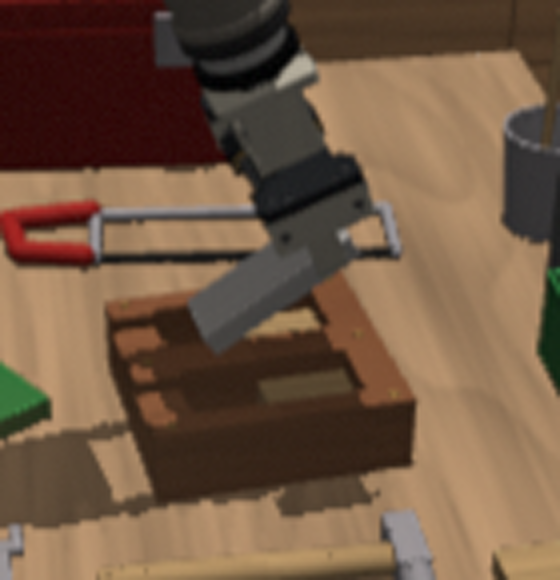

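View pics/w4.png

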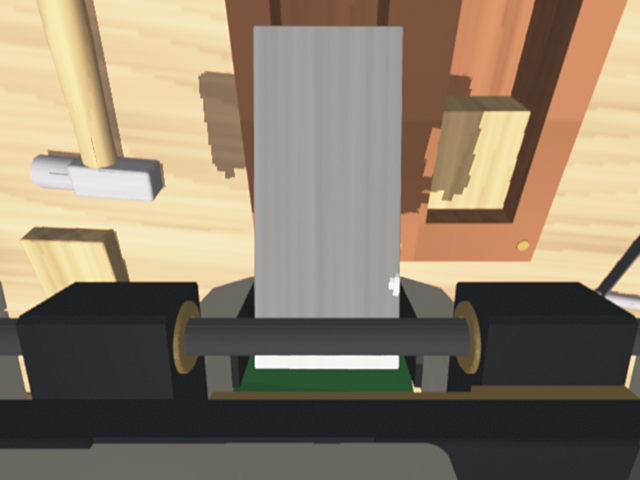

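```bash
cat > pp.py <<'E'
from h import *
import sys
def fit(tag,box,end):
    c=pickle.load(open(tag+".pkl","rb"));W=cloud(c);u0,v0,u1,v1=box
    P=W[v0:v1,u0:u1].reshape(-1,3);P=P[~np.isnan(P).any(1)]
    med=np.median(P[:,2])
    for k in range(6):
        m=P.mean(0);n=np.linalg.svd(P-m,full_matrices=0)[2][2];r=(P-m)@n;s=max(2,2*np.median(abs(r)));P=P[abs(r)<s]
    n*=np.sign(n[2]);print("n",n.round(4),"res",r.std().round(2),len(P),"slope",np.degrees(np.arccos(n[2])).round(2),"az",np.degrees(np.arctan2(-n[1],-n[0])).round(1))
    A,p=cam2w(c);E=[]
    for u,v in end:
        d=A@np.array([(u-c["cx"])/f(c),(v-c["cy"])/f(c),1]);E.append(p+d*((m-p)@n)/(d@n))
    return c,n,np.array(E),m
E
python3 - <<'E'
from pp import *
c,n,E,m=fit("w4",(265,40,392,260),[(254,27),(402,28),(255,255),(401,255)])
print(E.round(1),np.linalg.norm(E[0]-E[1]),np.linalg.norm(E[2]-E[3]))
R=Ro.from_euler("xyz",c["obs"]["tcp_rot"]).as_matrix();print("normal in tool",(R.T@n).round(3))
print("low end edge in tool",((E-c["obs"]["tool_pos"])@R).round(1))
crop(c,240,10,420,90,4,"pics/c9.png")
E
```

```text
n [-0.5366 -0.0588  0.8418] res 0.63 27774 slope 32.67 az 6.3
[[524.5 134.7 127.5]
 [518.8 189.5 127.7]
 [595.7 142.1 173.4]
 [589.7 197.5 173.4]] 55.07592931821987 55.752623364257175
normal in tool [ 0.217 -0.001 -0.976]
low end edge in tool [[106.3 -28.    8. ]
 [105.9  27.    7.8]
 [ 23.2 -28.4 -10.5]
 [ 23.2  27.4 -10.6]]
```

View pics/c9.png

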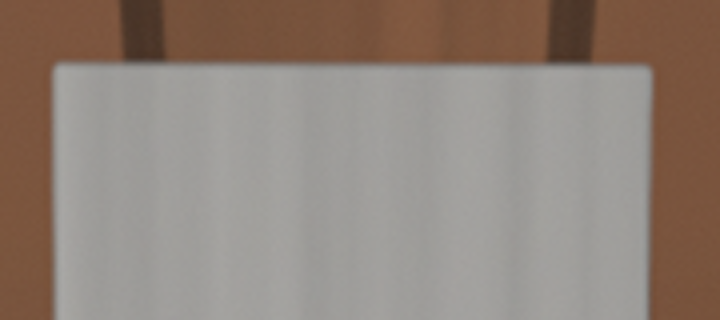

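```bash
python3 - <<'E'
from h import *
R=Ro.from_euler("z",-7.3,degrees=True)*Ro.from_rotvec(np.radians(32.6)*np.array([-.108,.994,0]))
print(R.as_rotvec(degrees=True))
E
```

```text
[-1.45170781 32.58436243 -7.10194504]
```

Emit:
{"op": "servo_tool", "data": {
  "angular": [
    [0, 0, 0],
    [0, 0, 0],
    [0, 0, 0],
    [0, 0, 0],
    [0, 0, 0],
    [0, 0, 0],
    [0, 0, 0],
    [0, 0, 0],
    [0, 0, 0],
    [0, 0, 0]
  ],
  "slide": [
    [-1, -6, 0],
    [-3, -18, 0],
    [-7, -38, 0],
    [-12, -64, 0],
    [-18, -94, 0],
    [-24, -124, 0],
    [-30, -154, 0],
    [-36, -184, 0],
    [-42, -214, 0],
    [-47, -242, 0]
  ],
  "grip": [-1, -1, -1, -1, -1, -1, -1, -1, -1, -1]
}}

```text
time: 8.22
tool_pos: [569.0, -70.8, 169.0]
tcp_rot: [-3.141, 0.347, -3.034]
contact_force: [0.4, -0.7, -4.5]
grip_width: 56.0
```

Emit:
{"op": "servo_tool", "data": {
  "angular": [
    [0, 0, 0],
    [-0.1, 3.3, -0.7],
    [-0.3, 6.5, -1.4],
    [-0.5, 10.8, -2.4],
    [-0.7, 15.2, -3.3],
    [-0.9, 19.6, -4.3],
    [-1.1, 24, -5.2],
    [-1.3, 28.3, -6.2],
    [-1.45, 32.6, -7.1],
    [-1.45, 32.6, -7.1]
  ],
  "slide": [
    [-5, -28, 0],
    [-10, -54, 0],
    [-14, -78, 0],
    [-18, -100, 0],
    [-22, -120, 0],
    [-25, -138, 0],
    [-27, -152, -10],
    [-28, -160, -20],
    [-29, -164, -30],
    [-29, -165, -36]
  ],
  "grip": [-1, -1, -1, -1, -1, -1, -1, -1, -1, -1]
}}

```text
time: 9.05
tool_pos: [541.7, -234.7, 130.5]
tcp_rot: [3.141, -0.225, 3.122]
contact_force: [-1.2, -0.0, -5.4]
grip_width: 55.7
```

```bash
python3 - <<'E'
from h import *
c=snap("side","s5");o=c["obs"];print(o["tool_pos"],o["tcp_rot"],o["contact_force"],o["moment"],o["grip_width"])
crop(c,270,190,450,350,4,"pics/c10.png")
c=snap("wrist","w5")
E
```

```text
[ 541.69512854 -234.65160118  130.49342786] [ 3.1408317  -0.22509834  3.12205595] [-1.22811885 -0.04359515 -5.36239556] [ 0.07434503 -0.54230649 -0.01121068] 55.69746677213673
```

View pics/c10.png

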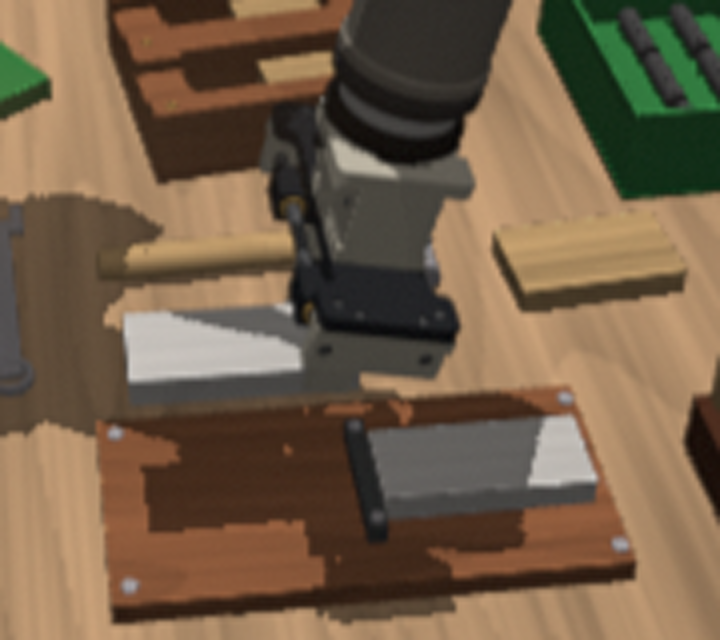

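View pics/w5.png

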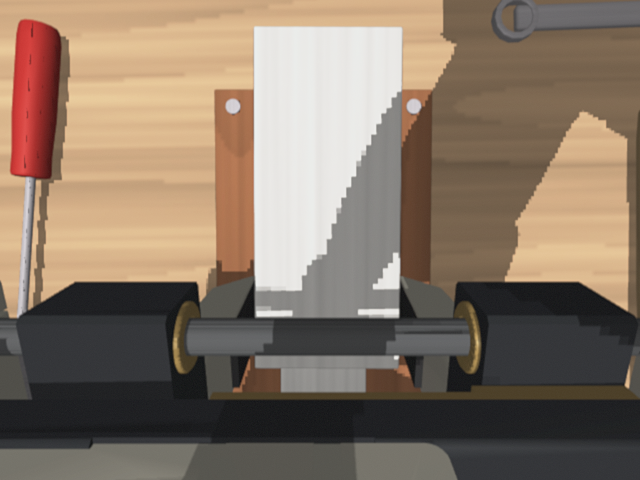

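```bash
python3 - <<'E'
from pp import *
c,n,E,m=fit("w5",(265,40,392,270),[(254,27),(402,27),(256,260),(400,260)])
print(E.round(1),"mid",E.mean(0)); 
d=(E[2]+E[3]-E[0]-E[1]);print("yaw",np.degrees(np.arctan2(d[1],d[0])), np.degrees(np.arctan2(*(E[1]-E[0])[:2])))
for q in [(215.5,90),(432,90),(216,270),(432,270)]: print(ray(c,*q,18).round(1))
crop(c,205,10,445,130,3.3,"pics/c11.png")
crop(c,205,200,445,330,3.3,"pics/c12.png")
E
```

```text
n [ 0.0033 -0.0039  1.    ] res 0.62 29054 slope 0.29 az 130.0
[[ 435.3 -260.1  145.5]
 [ 436.4 -204.9  145.7]
 [ 522.4 -261.6  145.2]
 [ 523.5 -206.6  145.4]] mid [ 479.4048535  -233.3021837   145.41435534]
yaw -1.0569990457861678 1.099252919458357
[ 416.9 -308.5   18. ]
[ 419.5 -160.    18. ]
[ 540.8 -311.9   18. ]
[ 543.7 -160.9   18. ]
```

View pics/c11.png

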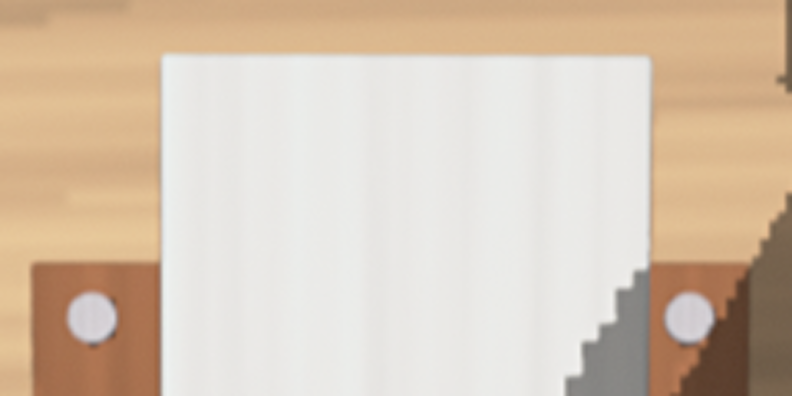

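View pics/c12.png

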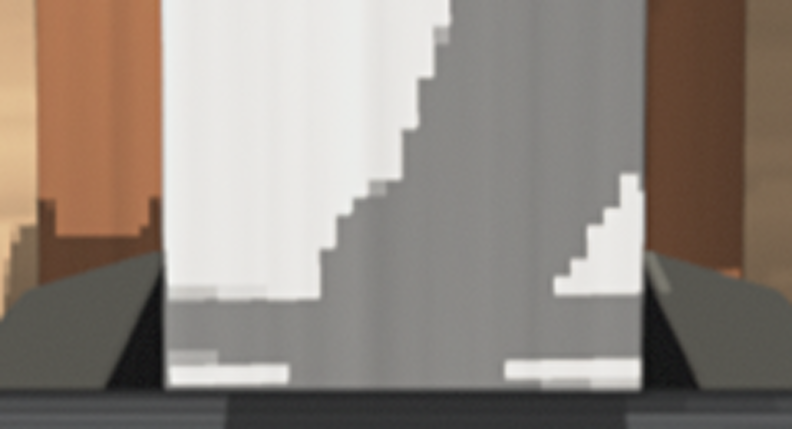

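Emit:
{"op": "servo_tool", "data": {
  "angular": [
    [0, 0, 0],
    [0, 0, 0],
    [0, 0, 0],
    [0, 0, 0],
    [0, 0, 0],
    [0, 0, 0]
  ],
  "slide": [
    [0, -1, -10],
    [0, -2, -30],
    [0, -2, -55],
    [0, -2, -75],
    [0, -2, -88],
    [0, -2, -88]
  ],
  "grip": [-1, -1, -1, -1, -1, -1]
}}

```text
time: 9.65
tool_pos: [539.7, -235.1, 44.0]
tcp_rot: [3.14, -0.223, 3.123]
contact_force: [-0.3, 0.5, -5.1]
grip_width: 55.6
```

```bash
python3 - <<'E'
from pp import *
c=snap("wrist","w6");o=c["obs"];print(o["tool_pos"],o["tcp_rot"],o["contact_force"],o["moment"],o["grip_width"])
c,n,E,m=fit("w6",(265,40,392,270),[(254,27),(402,27),(256,260),(400,260)])
print(E.round(1),"mid",E.mean(0)); 
crop(c,180,0,460,130,2.8,"pics/c13.png")
crop(c,180,200,460,330,2.8,"pics/c14.png")
c=snap("side","s6");crop(c,270,210,450,350,4.2,"pics/c15.png")
E
```

```text
[ 539.7147699  -235.12755965   43.99290417] [ 3.14021692 -0.22291707  3.1228772 ] [-0.28017397  0.49458225 -5.05236105] [ 0.09079848 -0.43831531 -0.01064666] 55.61331121403399
n [-0.0093 -0.0027  1.    ] res 0.63 29056 slope 0.55 az 16.3
[[ 433.3 -261.4   58.3]
 [ 434.4 -205.8   58.5]
 [ 521.1 -262.8   59.1]
 [ 522.1 -207.7   59.3]] mid [ 477.71895521 -234.40608297   58.78156433]
```

View pics/c13.png

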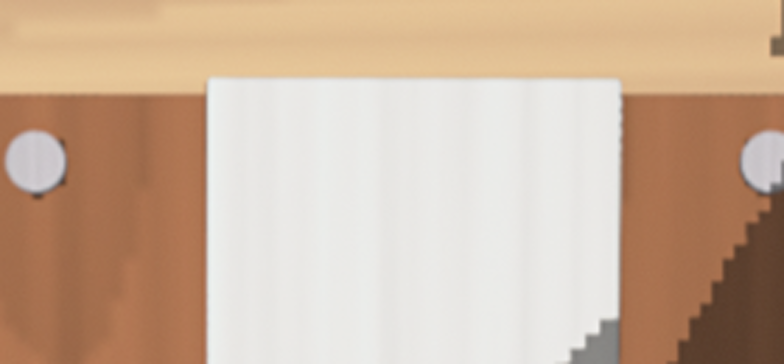

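View pics/c14.png

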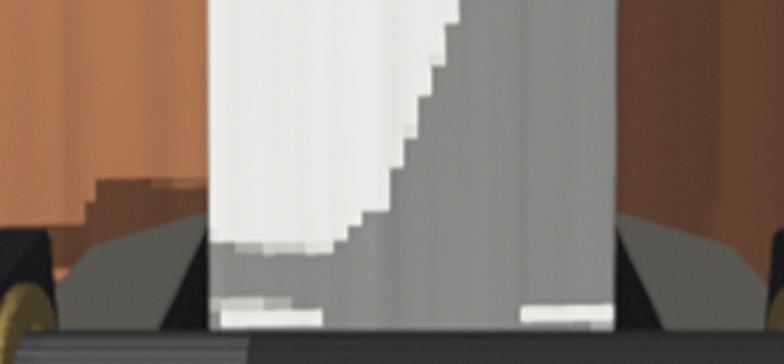

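View pics/c15.png

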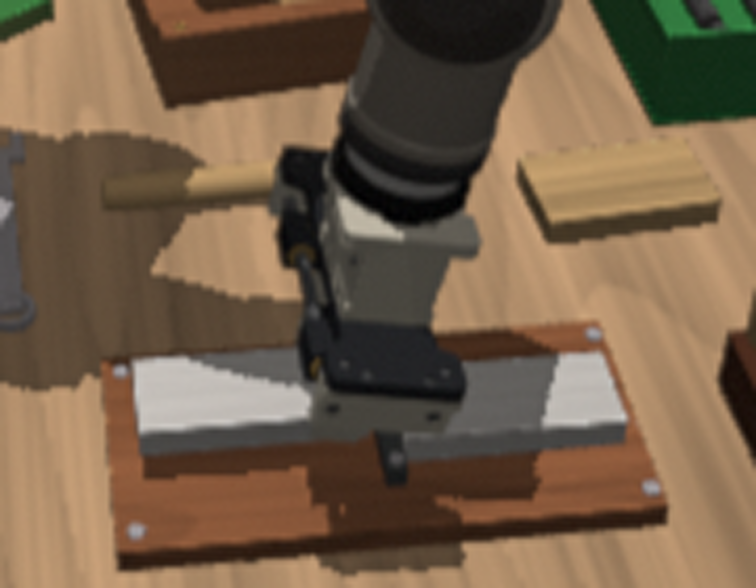

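```bash
python3 - <<'E'
from h import *
c=pickle.load(open("w6.pkl","rb"))
a,b=ray(c,192.7,57,19),ray(c,455.2,57.2,19);print(a,b,(a+b)/2,np.linalg.norm(a-b),np.degrees(np.arctan2(*(b-a)[:2])))
for u,v in [(120,200),(560,60)]: print(cloud(c)[v,u])
E
```

```text
[ 428.0899183  -297.16934663   19.        ] [ 430.44633948 -173.1105343    19.        ] [ 429.26812889 -235.13994047   19.        ] 124.0811897021662 1.0881673963634662
[ 4.93595790e+02 -3.43769681e+02  9.19462976e-02]
[ 425.19956935 -112.16080199   -0.60400492]
```

View pics/w6.png

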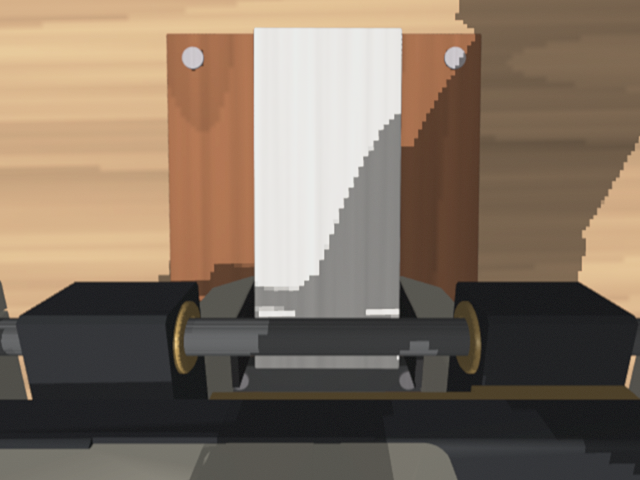

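Emit:
{"op": "servo_tool", "data": {
  "angular": [
    [0, 0, 0],
    [0, 0, 0],
    [0, 0, 0],
    [0, 0, 0],
    [0, 0, 0]
  ],
  "slide": [
    [0, -1.2, -5],
    [0, -1.2, -10],
    [0, -1.2, -14],
    [0, -1.2, -17],
    [0, -1.2, -17]
  ],
  "grip": [-1, -1, -1, -1, -1]
}}

```text
time: 10.17
tool_pos: [541.1, -237.0, 28.6]
tcp_rot: [-3.141, -0.221, 3.122]
contact_force: [-0.3, 0.4, -4.0]
grip_width: 55.6
```

Emit:
{"op": "servo_tool", "data": {
  "angular": [
    [0, 0, 0],
    [0, 0, 0],
    [0, 0, 0]
  ],
  "slide": [
    [0, 0, -1],
    [0, 0, -2],
    [0, 0, -2]
  ],
  "grip": [-1, -1, -1]
}}

```text
time: 10.42
tool_pos: [541.5, -237.2, 27.2]
tcp_rot: [-3.141, -0.22, 3.122]
contact_force: [-0.1, -0.2, -4.4]
grip_width: 55.8
```

Emit:
{"op": "servo_tool", "data": {
  "angular": [
    [0, 0, 0],
    [0, 0, 0],
    [0, 0, 0],
    [0, 0, 0]
  ],
  "slide": [
    [0, 0, -1],
    [0, 0, -2],
    [0, 0, -2.5],
    [0, 0, -2.5]
  ],
  "grip": [-1, -1, -1, -1]
}}

```text
time: 10.75
tool_pos: [541.4, -237.2, 24.6]
tcp_rot: [-3.141, -0.22, 3.122]
contact_force: [0.4, 0.3, -3.8]
grip_width: 55.8
```

Emit:
{"op": "servo_tool", "data": {
  "angular": [
    [0, 0, 0],
    [0, 0, 0],
    [0, 0, 0]
  ],
  "slide": [
    [0, 0, -1],
    [0, 0, -1.5],
    [0, 0, -1.5]
  ],
  "grip": [-1, -1, -1]
}}

```text
time: 11.0
tool_pos: [541.5, -237.2, 23.3]
tcp_rot: [-3.141, -0.22, 3.122]
contact_force: [-0.3, -0.3, -3.3]
grip_width: 55.4
```

```bash
python3 - <<'E'
from pp import *
c=snap("wrist","w7");o=c["obs"];print(o["tool_pos"],o["tcp_rot"],o["contact_force"],o["moment"],o["grip_width"])
c,n,E,m=fit("w7",(265,40,392,270),[(254,27),(402,27),(256,260),(400,260)])
print(E.round(1),"mid",E.mean(0)); 
E
```

```text
[ 541.49617604 -237.24150203   23.27283775] [-3.14060225 -0.21981648  3.12240957] [-0.26194672 -0.26477113 -3.32952862] [ 0.05263824 -0.39952054 -0.05523731] 55.35927569998848
n [-8.4e-03 -7.0e-04  1.0e+00] res 0.63 29052 slope 0.48 az 5.1
[[ 435.3 -263.4   37.8]
 [ 436.3 -207.9   37.8]
 [ 522.8 -264.9   38.5]
 [ 523.8 -209.8   38.5]] mid [ 479.55624523 -236.49242047   38.15015273]
```

View pics/w7.png

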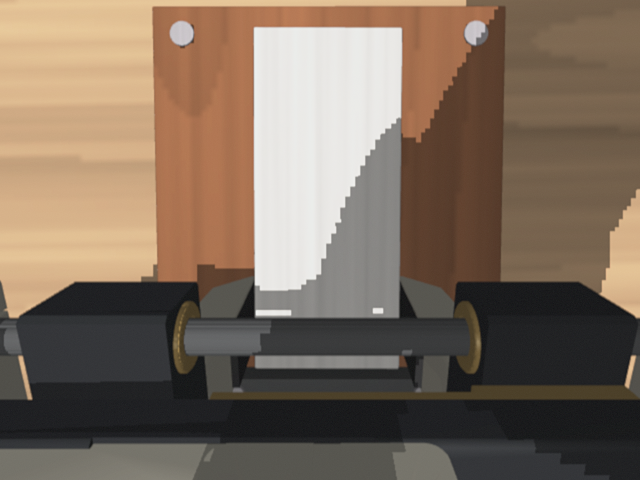

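```bash
python3 - <<'E'
from h import *
c=pickle.load(open("w7.pkl","rb"))
crop(c,145,0,275,120,6,"pics/c16.png");crop(c,385,0,515,120,6,"pics/c17.png")
E
```

```text
(no output)
```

View pics/c16.png

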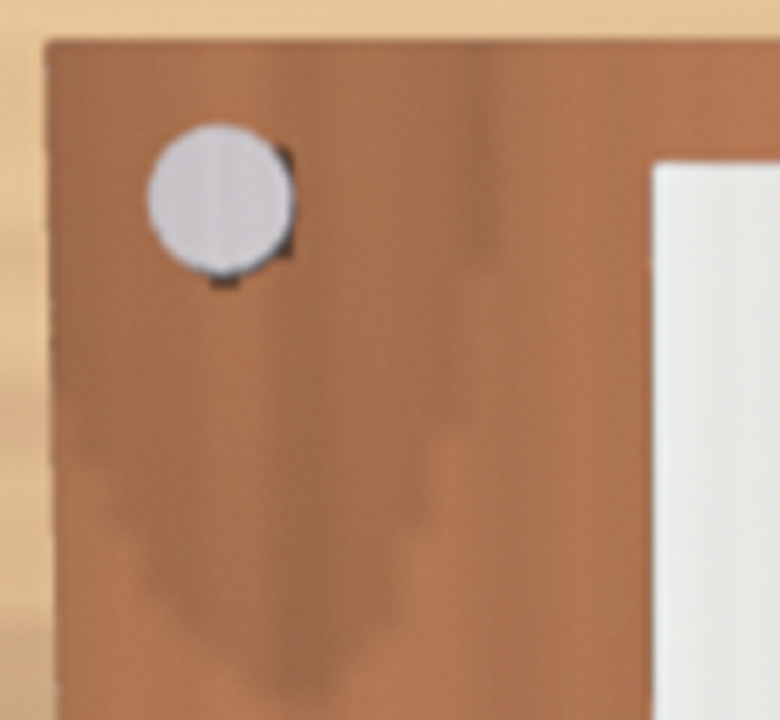

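View pics/c17.png

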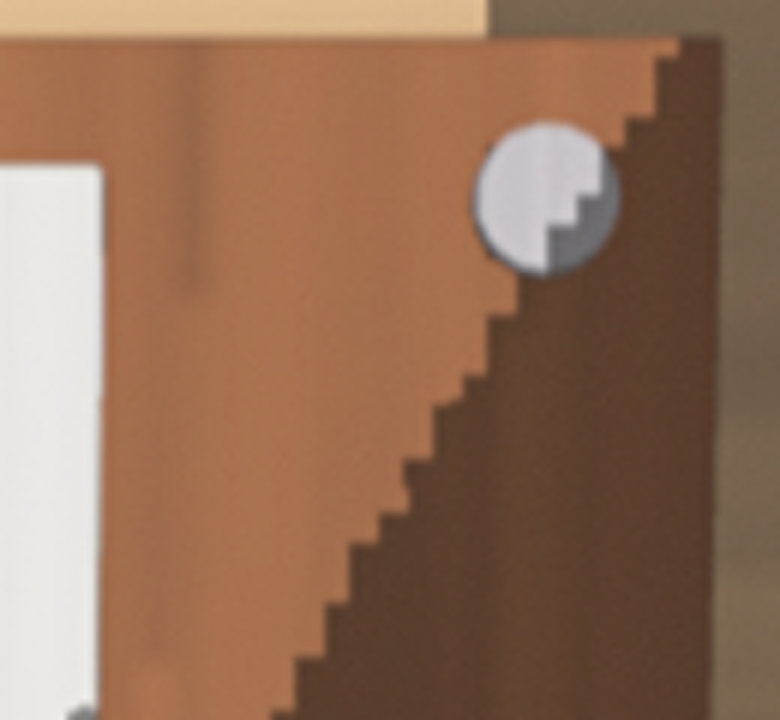

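```bash
python3 - <<'E'
from h import *
c=pickle.load(open("w7.pkl","rb"))
def pr(n,a,b,z):
    a,b=ray(c,*a,z),ray(c,*b,z);print(n,a.round(2),b.round(2),"mid",((a+b)/2).round(2),"len",np.linalg.norm(a-b).round(2),"yaw",-np.degrees(np.arctan2(*(b-a)[:2])).round(2));return (a+b)/2
pr("board",(152.1,6.6),(504.75,5.9),18);pr("screw",(181.25,32.75),(475.8,32.6),19.5);pr("plate",(253.4,26.75),(401.75,26.75),38)
pr("edges low",(145+55/6-.5,99.5),(385+713/6-.5,99.5),18);pr("platelow",(253.7,99.5),(401.3,99.5),38)
E
```

```text
board [ 416.76 -309.43   18.  ] [ 419.32 -160.76   18.  ] mid [ 418.04 -235.1    18.  ] len 148.69 yaw -0.99
screw [ 428.47 -297.     19.5 ] [ 430.77 -173.54   19.5 ] mid [ 429.62 -235.27   19.5 ] len 123.48 yaw -1.07
plate [ 435.27 -263.57   38.  ] [ 436.33 -208.07   38.  ] mid [ 435.8  -235.82   38.  ] len 55.51 yaw -1.1
edges low [ 455.37 -310.25   18.  ] [ 458.21 -161.33   18.  ] mid [ 456.79 -235.79   18.  ] len 148.95 yaw -1.09
platelow [ 462.1  -264.19   38.  ] [ 463.16 -208.53   38.  ] mid [ 462.63 -236.36   38.  ] len 55.67 yaw -1.09
```

Emit:
{"op": "servo_tool", "data": {
  "angular": [
    [0, 0, 0],
    [0, 0, 0],
    [0, 0, 0]
  ],
  "slide": [
    [0, 0.2, -0.5],
    [0, 0.4, -0.8],
    [0, 0.4, -0.8]
  ],
  "grip": [-1, -1, -1]
}}

```text
time: 11.3
tool_pos: [541.6, -237.1, 22.7]
tcp_rot: [-3.14, -0.22, 3.123]
contact_force: [0.4, -0.7, -2.2]
grip_width: 55.6
```

Emit:
{"op": "servo_tool", "data": {
  "angular": [
    [0, 0, 0],
    [0, 0, 0],
    [0, 0, 0],
    [0, 0, 0],
    [0, 0, 0]
  ],
  "slide": [
    [1, 0, 0],
    [2.5, 0, 0],
    [4, 0, 0],
    [5.5, -0.1, 0],
    [5.5, -0.1, 0]
  ],
  "grip": [-1, -1, -1, -1, -1]
}}

```text
time: 11.72
tool_pos: [547.2, -236.8, 22.5]
tcp_rot: [-3.141, -0.22, 3.122]
contact_force: [-1.1, 0.2, -0.8]
grip_width: 55.9
```

Emit:
{"op": "servo_tool", "data": {
  "angular": [
    [0, 0, 0],
    [0, 0, 0],
    [0, 0, 0]
  ],
  "slide": [
    [0.5, 0, -0.4],
    [1, 0, -0.8],
    [1, 0, -0.8]
  ],
  "grip": [-1, -1, -1]
}}

```text
time: 11.97
tool_pos: [547.2, -236.8, 22.4]
tcp_rot: [-3.141, -0.222, 3.122]
contact_force: [-4.8, 1.0, 6.3]
grip_width: 55.8
```

Emit:
{"op": "servo_tool", "data": {
  "angular": [
    [0, 0, 0],
    [0, 0, 0],
    [0, 0, 0]
  ],
  "slide": [
    [0.4, 0, 0],
    [0.8, 0, 0],
    [0.8, 0, 0]
  ],
  "grip": [-1, -1, -1]
}}

```text
time: 12.22
tool_pos: [548.0, -236.9, 22.4]
tcp_rot: [-3.141, -0.222, 3.122]
contact_force: [-4.5, 0.7, 6.2]
grip_width: 55.5
```

```bash
python3 - <<'E'
from h import *
c=snap("wrist","w8");o=c["obs"];print(o["tool_pos"],o["contact_force"],o["moment"])
crop(c,130,0,290,120,5,"pics/c18.png");crop(c,385,0,545,120,5,"pics/c19.png")
c=snap("side","s8");crop(c,280,250,440,350,5,"pics/c20.png")
E
```

```text
[ 547.97467247 -236.88295453   22.42225703] [-4.46537667  0.72695374  6.22863291] [ 0.11134401  0.98775938 -0.01946909]
```

View pics/c18.png

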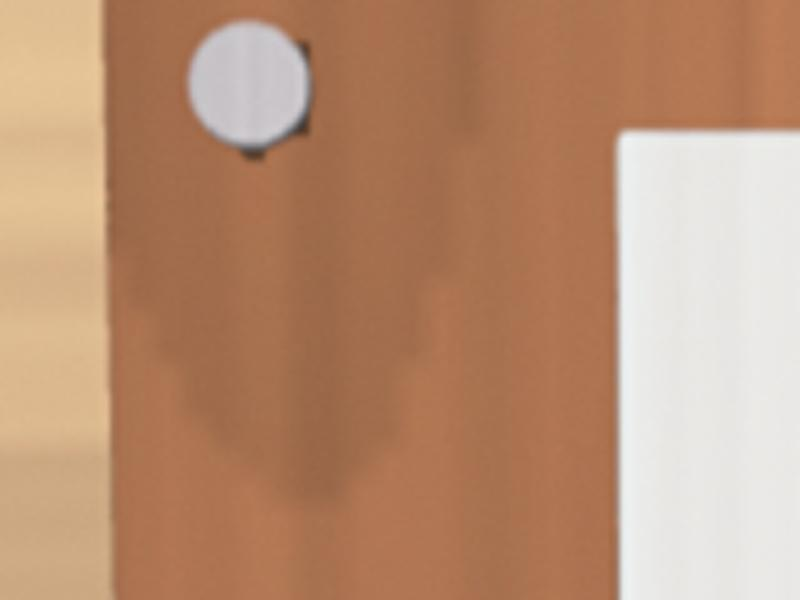

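View pics/c19.png

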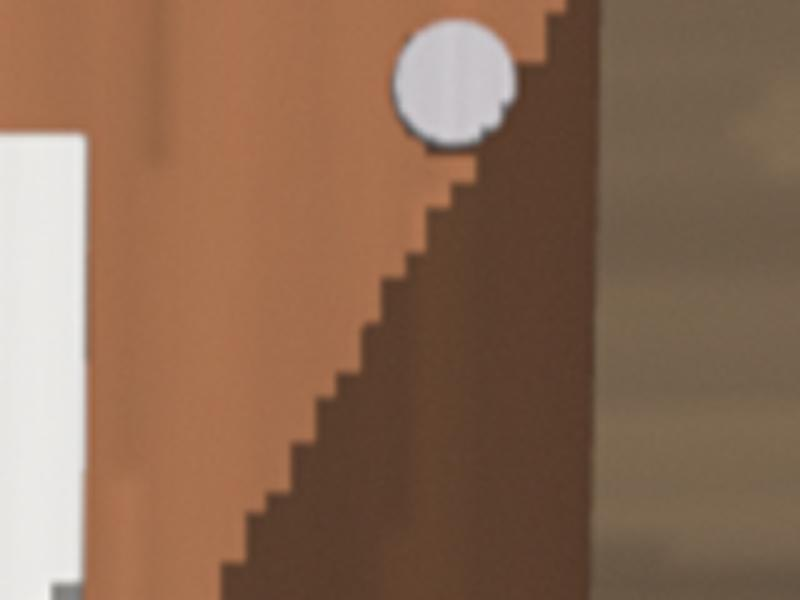

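View pics/c20.png

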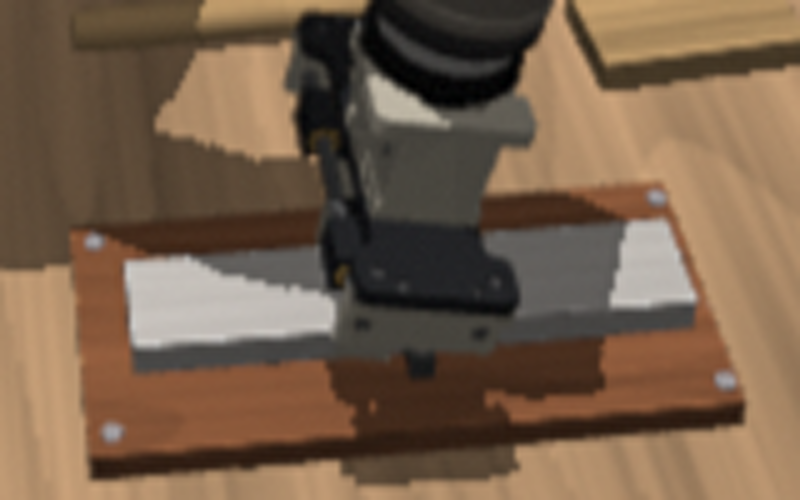

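Emit:
{"op": "servo_tool", "data": {
  "angular": [
    [0, 0, 0],
    [0, 0, 0],
    [0, 0, 0],
    [0, 0, 0]
  ],
  "slide": [
    [0.5, 0, 0],
    [1, 0, 0],
    [1.5, 0, 0],
    [1.5, 0, 0]
  ],
  "grip": [-1, -1, -1, -1]
}}

```text
time: 12.65
tool_pos: [548.2, -236.9, 22.4]
tcp_rot: [-3.141, -0.225, 3.122]
contact_force: [-9.8, 0.4, 8.7]
grip_width: 55.9
```

Emit:
{"op": "servo_tool", "data": {
  "angular": [
    [0, 0, 0],
    [0, 0, 0],
    [0, 0, 0],
    [0, 0, 0]
  ],
  "slide": [
    [0.5, 0, 0],
    [1, 0, 0],
    [1.2, 0, 0],
    [1.2, 0, 0]
  ],
  "grip": [-1, -1, -1, -1]
}}

```text
time: 12.98
tool_pos: [548.2, -236.9, 22.4]
tcp_rot: [-3.141, -0.227, 3.122]
contact_force: [-14.1, -0.3, 9.7]
grip_width: 55.8
```

```bash
python3 - <<'E'
from h import *
c=snap("wrist","w9");o=c["obs"];print(o["tool_pos"],o["contact_force"],o["moment"])
crop(c,130,0,290,120,5,"pics/c18.png");crop(c,385,0,545,120,5,"pics/c19.png")
E
```

```text
[ 548.19379524 -236.94127356   22.42791427] [-14.10165531  -0.25602674   9.72677039] [-0.12071351  2.3727139   0.03524311]
```

View pics/c18.png

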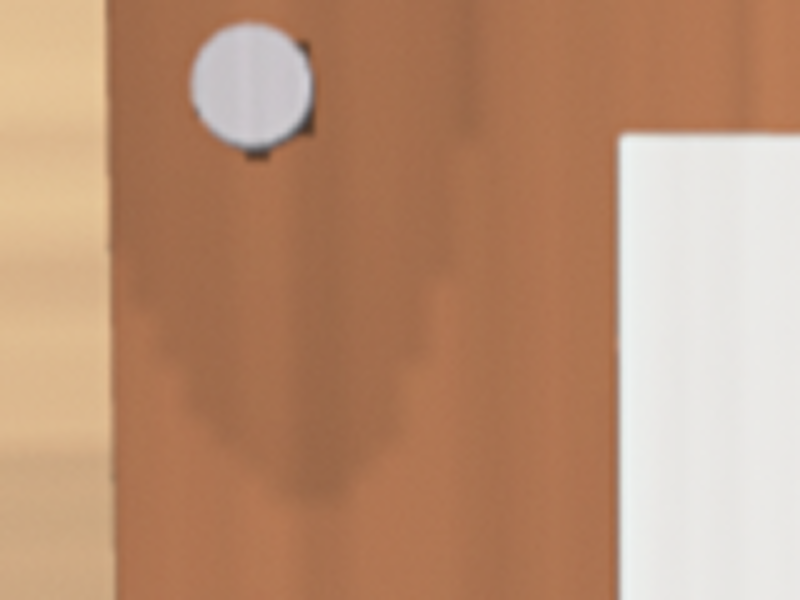

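View pics/c19.png

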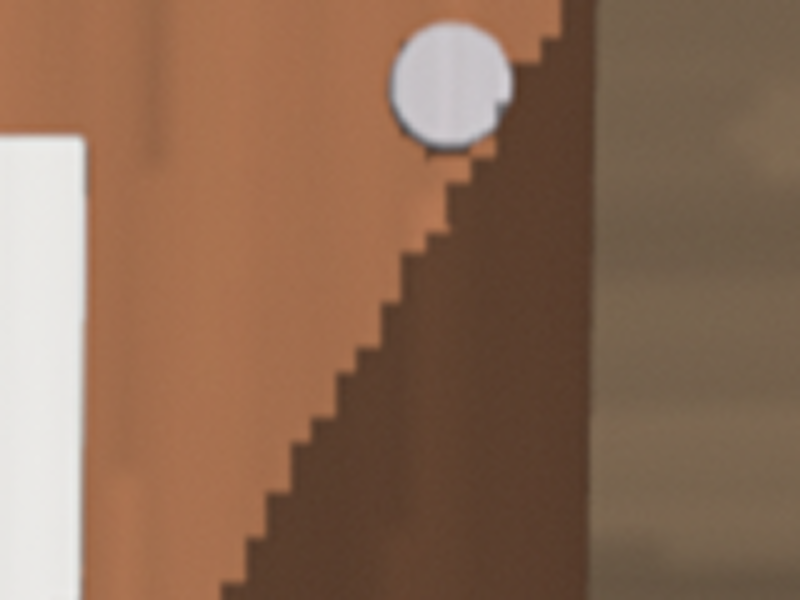

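Emit:
{"op": "servo_tool", "data": {
  "angular": [
    [0, 0, 0],
    [0, 0, 0],
    [0, 0, 0]
  ],
  "slide": [
    [-1, 0, 0.2],
    [-2, 0, 0.4],
    [-2.2, 0, 0.4]
  ],
  "grip": [-1, -1, -1]
}}

```text
time: 13.28
tool_pos: [548.2, -236.9, 22.5]
tcp_rot: [-3.141, -0.222, 3.122]
contact_force: [-5.0, 0.2, 3.1]
grip_width: 56.0
```

Still seated (−5 N). Open, hold pose.

Emit:
{"op": "servo_tool", "data": {
  "angular": [
    [0, 0, 0],
    [0, 0, 0],
    [0, 0, 0],
    [0, 0, 0],
    [0, 0, 0],
    [0, 0, 0]
  ],
  "slide": [
    [0, 0, 0],
    [0, 0, 0],
    [0, 0, 0],
    [0, 0, 0],
    [0, 0, 0],
    [0, 0, 0]
  ],
  "grip": [0.5, 0.8, 0.8, 0.8, 0.8, 0.8]
}}

```text
time: 13.78
tool_pos: [549.4, -236.9, 22.0]
tcp_rot: [-3.141, -0.22, 3.122]
contact_force: [-0.5, -0.7, -0.5]
grip_width: 82.4
```

Emit:
{"op": "servo_tool", "data": {
  "angular": [
    [0, 0, 0],
    [0, 0, 0],
    [0, 0, 0],
    [0, 0, 0],
    [0, 0, 0],
    [0, 0, 0],
    [0, 0, 0],
    [0, 0, 0]
  ],
  "slide": [
    [1, 0, 5],
    [3, 0, 14],
    [7, 0, 30],
    [12, 0, 55],
    [18, 0, 83],
    [26, 0, 117],
    [36, 0, 150],
    [40, 0, 170]
  ],
  "grip": [0.8, 0.8, 0.8, 0.8, 0.8, 0.8, 0.8, 0.8]
}}

```text
time: 14.45
tool_pos: [591.1, -237.2, 197.2]
tcp_rot: [-3.138, -0.214, 3.122]
contact_force: [-0.1, -0.1, 0.1]
grip_width: 82.8
```

```bash
python3 - <<'E'
from h import *
c=snap("wrist","w10");o=c["obs"];print(o["tool_pos"],o["contact_force"])
c=snap("side","s10");crop(c,280,250,440,350,5,"pics/c21.png")
E
```

```text
[ 591.11128808 -237.18904712  197.21520887] [-0.06580247 -0.09479112  0.05969132]
```

View pics/w10.png

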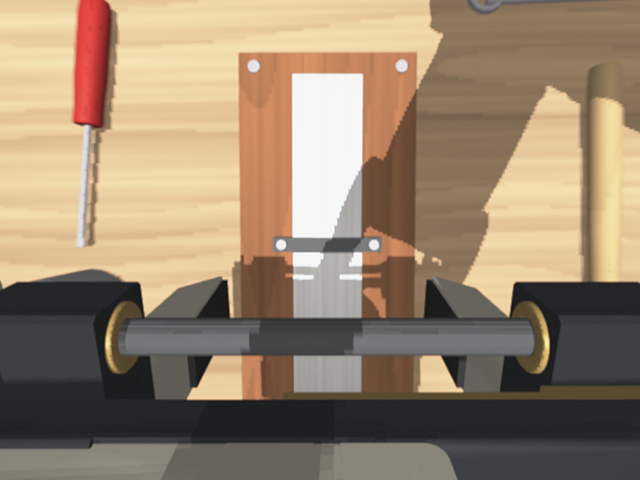

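View pics/c21.png

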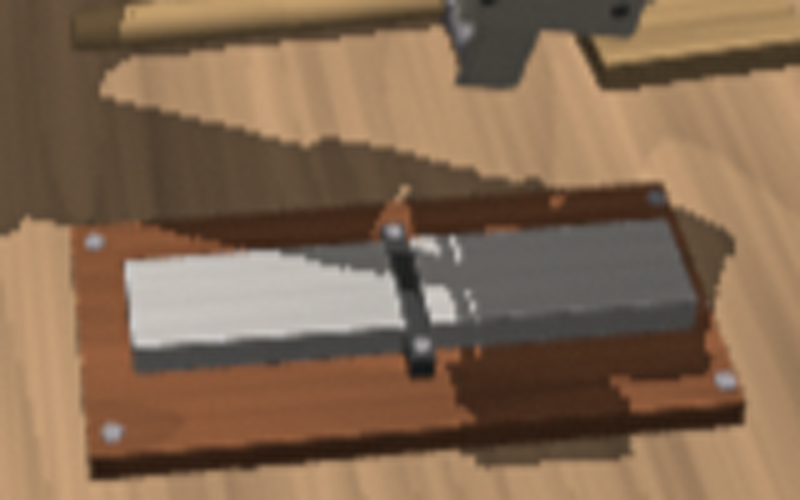

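```bash
python3 - <<'E'
from h import *
c=pickle.load(open("w10.pkl","rb"))
crop(c,265,225,395,285,6,"pics/c22.png");crop(c,230,40,425,170,4,"pics/c23.png")
E
```

```text
(no output)
```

View pics/c22.png

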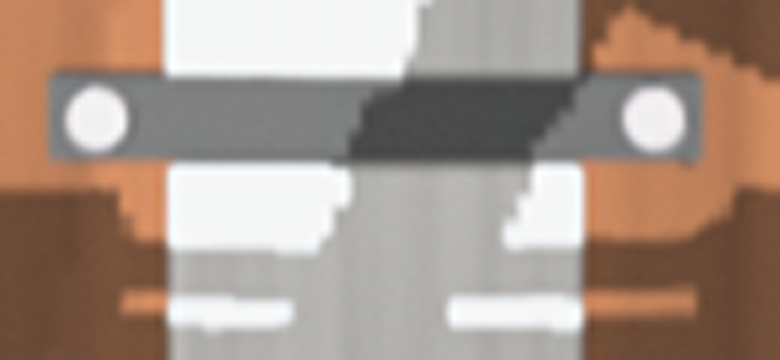

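View pics/c23.png

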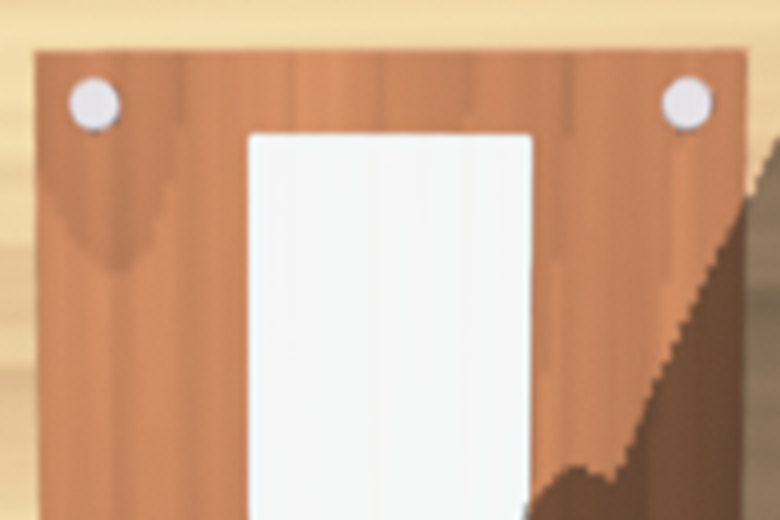

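```bash
python3 - <<'E'
from pp import *
c,n,E,m=fit("w10",(296,85,318,225),[(291.6,73.4),(362.5,73.6),(292,237.8),(362,237.8)])
print(E.round(1),m.round(1))
a,b=ray(c,238.6,52.2,18),ray(c,416.7,51.8,18);print("board end",a.round(1),b.round(1), "dist",(E[:2].mean(0)-(a+b)/2).round(1))
t=snap("top","t2");a=pickle.load(open("top0.pkl","rb"))
E
```

```text
n [-0.0015 -0.0073  1.    ] res 0.72 3041 slope 0.43 az 78.4
[[ 441.4 -263.7   37.6]
 [ 442.8 -207.2   38. ]
 [ 572.7 -266.4   37.8]
 [ 573.7 -209.5   38.2]] [ 506.  -253.2   37.8]
board end [ 416.1 -309.6   18. ] [ 418.7 -159.5   18. ] dist [24.7 -0.9 19.8]
```

View pics/t2.png

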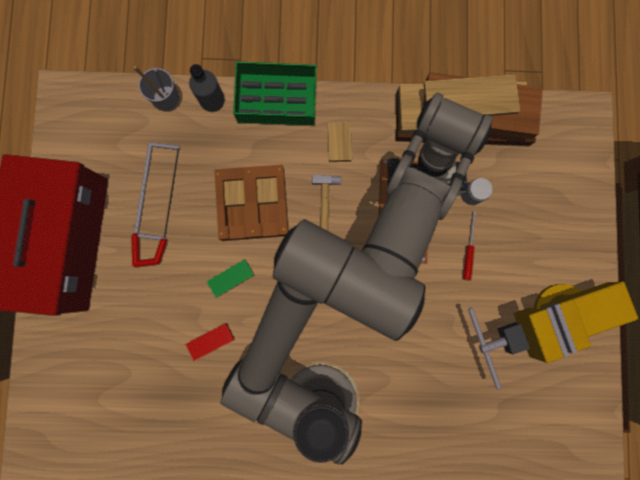

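```bash
python3 -c "
from plant import bot
o=bot.get_obs();print(o['time'],o['contact_force'],abs(o['dq']).max());print(bot.close_job())"
```

```text
14.6 [-0.33509394  0.40962794 -0.05089195] 0.07726748891004126
the job is handed in; nothing more can be done
None
```

The plate is out of its pocket and lying flat on the set-up board against the spacer bar. I let go of it and handed the job in at 14.6 s.

- **Tipping and gripping:** I pressed the plate's notch end until it bottomed out, and it stayed tipped. I gripped it by its long sides about 40 mm from the middle. The tool was tilted 20° instead of square to the plate, because the full tilt put joint 5 almost at its limit. The plate did not slip in the grip.
- **Placing:** I lowered it until it touched the board, then slid it towards the spacer until it stopped. The push peaked at about 14 N and I eased it to 5 N before opening the fingers.

**Last checks with the wrist camera:**

| Check | Result |
|---|---|
| Plate top height | about 38 mm, as it should be, and flat to about 0.4° (measurement noise) |
| Plate end to the board's -x end | 24.7 mm, against 25 mm nominal |
| In line with the screwed plate | within about 0.4 mm |
| Angle, plate against board | same within about 0.1° |
| Contact with the spacer | no gap visible |

In the last top view the bystanders look unmoved, except for the tin and offcut, which I judged only by eye, and whatever the arm hid. The gripper was about 170 mm above the plate, touching nothing.

The top and wrist cameras disagreed by 1–2 mm on the board's position. I used the wrist camera for sideways position and the contact force for the spacer.

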